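# Close up the bench extractor with its clamp key

## Robot

A 6-joint arm with a two-finger parallel gripper is mounted at the origin on a cart in front of the work surface, level with it; the furniture and walls round the work are solid. World frame = base frame: x ahead of the robot, y to its left, z up, the work surface at z = 0. Lengths are in m, angles in degrees, forces in N, time in s.
With the tool pointing down it reaches from about 0.325 to 0.85 m from the base axis. Payload 15.5 kg.
Tool frame: the origin (TCP) lies at the very end of the fingers, on their centre line; the grasp point (between the pads) lies arm.grip_depth behind it (arm.grip_depth is the distance from the TCP to the grasp point, in m); z points along the fingers, y is the line along which they close (so a half turn about z gives the same grasp; the last joint's range is limited). The gripper opens to 91 mm and grips with 3 to 60 N. Pads are 32 mm wide; open, the fingers measure 118 mm over their backs; the gripper's body (76 mm by 178 mm) begins 60 mm behind the grasp point.
Start: joints at [-70.044, 28.281, 77.091, -0, 74.628, -5.472], TCP at [0.268, -0.564, 0.185] pointing down, gripper open.
Joint ranges: [-166.48, 166.48], [-47.26, 123.95], [12.59, 153.08], [-70.14, 250.14], [6.76, 159.57], [-176.63, 176.63]. Speed limits (degrees/s): [108.29, 108.29, 147.25, 172.46, 172.46, 172.46].

## Interface

Orientations are given as a 3x3 rotation matrix whose columns are the frame's x, y, z axes.
In Python, from rig import arm gives the robot as it stands. Calls block until the motion is done:
- arm.move_to(position, orientation): joint-space move of the TCP to a pose.
- arm.move_l(position, orientation=None, feed=0.15): straight line of the TCP; orientation=None keeps the orientation; feed is the mean speed in m/s.
- arm.move_joints(angles): joint-space move.
- arm.grip(opening): finger opening in m; the grip force is fixed at half the most; returns when the fingers have stopped.
- arm.sleep(seconds).
- arm.solve_ik(position, orientation): joint angles nearest the present ones, or None.
- arm.snapshot(name): name is "side" or "top" or "wrist"; returns the picture (400x640x3 uint8, red, green, blue); there is no depth.
- arm.get_calibration(name): a dict with "intrinsics" (3x3 intrinsics, pixels), "cam_to_world" (4x4, takes a point from camera to world coordinates). Camera axes: x right, y down, z forward; pixel columns grow to the right and rows downward; lengths in m; the calibration is good to about 2 mm. The wrist camera is an equidistant fisheye: a pixel r from the principal point sees the ray r / f radians off the axis. A picture is of the moment at which its call begins: read the wrist's pose just before it. get_calibration takes no time and is no camera call; for the wrist camera it gives the pose at the moment of the call.
A pose or a line that the arm cannot do raises arm.Unreachable and nothing moves.
- arm.sign_off(): hands the job in; it is judged then, once.
Readings, each from a call of its own:
- arm.current_t(): time.
- arm.current_joint_positions(): joint angles.
- arm.current_dq(): joint speeds.
- arm.current_tau(): joint torques, N m.
- arm.current_ee_pos(): TCP position.
- arm.current_tool_rot(): TCP orientation.
- arm.current_force(): force on the tool from outside, world axes, zero at the start.
- arm.current_torque(): the same for the moment, N m.
- arm.current_width(): finger opening in m.
- arm.current_grasp_force(): force on a finger pad.
Only numpy, scipy, OpenCV 4.12 (cv2) and the standard library are available. Lean on these libraries where they do the work, as an engineer would, in place of code of your own. Each camera call takes 0.05 s, during which the arm holds its last target. There are 200 camera calls.

## Task

The grease filter is back in the low bench extractor beside the hob: close it up. Push its hinged grille lid all the way down, then take the flat-bladed key out of its wooden block and, with the key and never with the fingers, turn each of the two slotted clamps on the front ledge clockwise to its stop so that their tongues lie over the lid's front edge. Finally put the key back upright in the block, pushed fully down, and leave the other things where they stand.

Things in the scene. Friction and masses are not known exactly. Their poses are not given: they have to be found in the camera images.
- extractor: low steel box fixed to the worktop, 200 (x) by 210 (y) mm, top 46 mm above the worktop, grey duct stub at its back, an aluminium filter cassette inside. Origin at the centre of its underside; x to its back (away from the robot), y to its left, z up. The front 53 mm is a ledge that carries the two clamps; the dark grille lid covers the rest and, shut, reaches forward to x = -0.046.
- lid (a joint): opening angle of the grille lid, rad: 0 shut, 1.3 fully open. Steel grille, solid to a fingertip, 131 mm deep, 196 mm wide (y), 6 mm thick; its free edge is toward the robot and swings up. Shut, its top is 52 mm above the worktop. Stiff hinge (0.28 N m): it stays where it is left, so push it right down. A clamp turned in too early stops the lid from closing: shut it first.
- lid_press (a point): point on the lid's outer (upper) face, midway between its sides, 15 mm from the free edge; x along the lid toward its hinge, z out of the outer face. It moves with the lid. The hinge line runs along the extractor's y, in its frame at x = 0.085, z = 0.049; from there this point is 116 mm along the lid and 3 mm out.
- clamp_left (a joint): turn of the left clamp about the vertical, rad, 0 to 1.5 between firm stops, growing clockwise seen from above. At 0 it is open: tongue and slot along the extractor's +y, clear of the lid. At 1.5 the tongue points along its +x over the lid's front edge. Friction of 0.08 N m keeps it where it is left.
- clamp_left_slot (a point): slotted aluminium head of the left clamp (seen from the robot), 34 mm wide. Point: on its turning axis, at the head's top, 70 mm above the worktop; extractor frame [-0.072, +0.065, 0.070]. Slot right across the head, 8 mm wide, 10 mm deep, chamfered. x runs along slot and tongue (flat, 14 mm wide, 42 mm from the axis, underside 55 mm above the worktop), z up; it turns with the clamp.
- clamp_right (a joint): turn of the right clamp about the vertical, rad, 0 to 1.5 between firm stops, growing clockwise seen from above. At 0 it is open: tongue and slot along the extractor's +y, clear of the lid. At 1.5 the tongue points along its +x over the lid's front edge. Friction of 0.08 N m keeps it where it is left.
- clamp_right_slot (a point): slotted aluminium head of the right clamp (seen from the robot), 34 mm wide. Point: on its turning axis, at the head's top, 70 mm above the worktop; extractor frame [-0.072, -0.065, 0.070]. Slot right across the head, 8 mm wide, 10 mm deep, chamfered. x runs along slot and tongue (flat, 14 mm wide, 42 mm from the axis, underside 55 mm above the worktop), z up; it turns with the clamp.
- key: loose key, 0.14 kg: steel blade 26 mm wide (x), 5 mm thick (y), 45 mm long, the last 4 mm tapered, pointing down; above it a black paddle handle with flat sides, 60 mm (x) by 18 mm (y) by 50 mm high. Origin at the middle of the blade's tip, z up along the key; handle from z = 0.045 to 0.095. The same after half a turn about z. Grip it across the 18 mm.
- block: small wooden block fixed to the worktop, 86 (x) by 56 (y) by 58 mm high, origin at the centre of its underside. In the middle of its top is a slot 31 mm (x) by 10 mm (y), 52 mm deep. The key stands in it, blade along the block's x, the handle's shoulder resting on the block's top (key origin 13 mm above the block's); it may go back either way round.
- mug: cream mug with yellow bands, 86 mm wide, 101 mm high; bystander; origin at the centre of its underside
- garlic: garlic bulb, 53 mm; bystander; origin under its centre
- pepper: glass shaker with a grey top, 44 mm wide, 90 mm high; bystander; origin at the centre of its underside
- timer: red and white wind-up kitchen timer, 65 mm wide, 63 mm high; bystander; origin at the centre of its underside
- honey: honey jar with a black lid, 63 mm wide, 94 mm high; bystander; origin at the centre of its underside
Mind the look-alikes: they are no part of the job. What is shaped like the key but purple is not meant.

How it is judged:
By the outcome, as a careful person would: the job done as asked, in the order asked, and still so for the second after the job is handed in, with the robot touching nothing.
It also fails if it takes over 72 s, if anything falls off the work surface, if the arm or the gripper's body presses on something with over 40 N, if the wrist force passes 120 N, or if a joint passes its speed limit or range.

## Working session

There is one attempt and no reset: what is moved stays moved. The work goes in short steps, each a Python script; the robot and the scene stay as the last script left them, time stands still between calls to the robot, and variables do not carry over. Pictures are saved under pics/ and viewed, at most 10 in all, crops included, and the job is handed in when it is done.

```bash
mkdir -p pics; ls
python3 - <<'E'
from rig import arm
import cv2,numpy as np
for n in("top","side"):
    cv2.imwrite(f"pics/{n}0.png",arm.snapshot(n)[:,:,::-1])
    c=arm.get_calibration(n);print(n,np.round(c["intrinsics"],2).tolist(),np.round(c["cam_to_world"],4).tolist())
print(arm.grip_depth,arm.current_t())
E
```

```text
pics
top [[471.75, 0.0, 315.67], [0.0, 471.75, 204.72], [0.0, 0.0, 1.0]] [[0.0127, -0.9977, 0.0659, 0.4649], [-0.9999, -0.013, -0.0037, 0.2021], [0.0046, -0.0659, -0.9978, 1.2806], [0.0, 0.0, 0.0, 1.0]]
side [[480.24, 0.0, 314.01], [0.0, 480.24, 200.75], [0.0, 0.0, 1.0]] [[-0.9653, 0.2142, -0.1492, 0.7403], [0.2607, 0.7604, -0.5949, 0.9681], [-0.014, -0.6131, -0.7899, 1.0655], [0.0, 0.0, 0.0, 1.0]]
0.0188 0.1
```

View pics/top0.png

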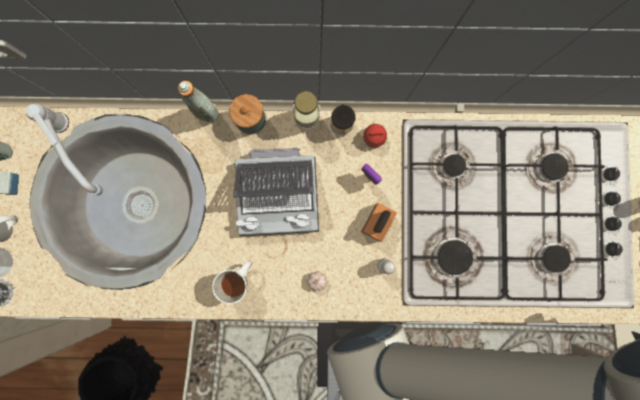

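View pics/side0.png

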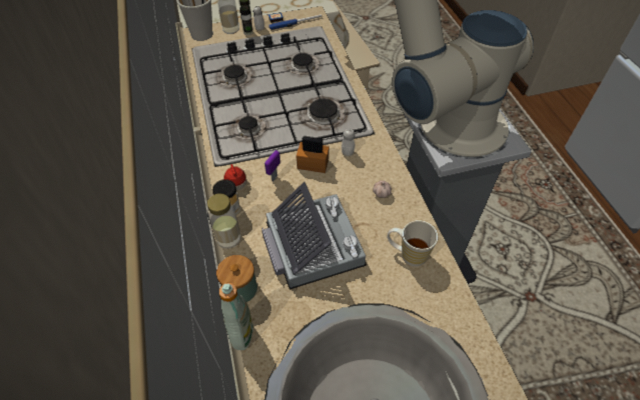

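The black key stands in the wooden block at top (381,222) and side (313,148). The purple look-alike is at top (372,174), and it is not meant. The extractor is around top (277,195) with its lid open. I'll enlarge both views to confirm.

Run:
```python
import cv2
a=cv2.imread("pics/top0.png")[140:255,228:403]; cv2.imwrite("pics/topc.png",cv2.resize(a,None,fx=4.5,fy=4.5,interpolation=cv2.INTER_CUBIC))
a=cv2.imread("pics/side0.png")[130:290,250:375]; cv2.imwrite("pics/sidec.png",cv2.resize(a,None,fx=3.75,fy=3.75,interpolation=cv2.INTER_CUBIC))
```

```text
(no output)
```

View pics/topc.png

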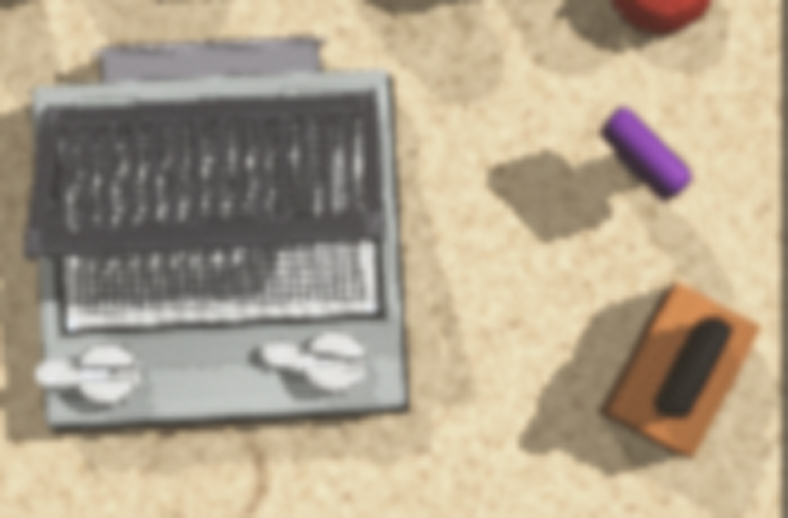

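View pics/sidec.png

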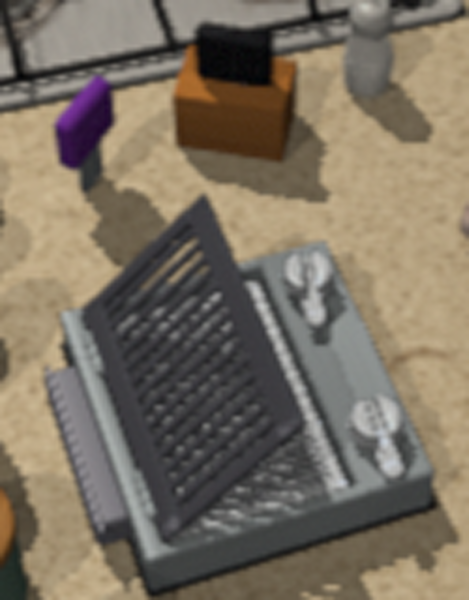

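The crops show the black key upright in the wooden block at (692,368) in the top crop, which fits the description. The purple one is at (648,152) and is the look-alike. Both clamps are near open, and the right one looks slightly turned. Next I'll compute positions.

```bash
cat > h.py <<'E'
import numpy as np,cv2
from rig import arm
def ray(n,pts,z):
    c=arm.get_calibration(n);K=c["intrinsics"];T=np.array(c["cam_to_world"])
    o=[]
    for (u,v),zz in zip(pts,np.broadcast_to(z,len(pts))):
        d=T[:3,:3]@np.linalg.solve(K,[u,v,1]);o.append(T[:3,3]+d*(zz-T[2,3])/d[2])
    return np.array(o)
E
python3 - <<'E'
from h import *
t=lambda p:[(228+(u+.5)/4.5-.5,140+(v+.5)/4.5-.5) for u,v in p]
s=lambda p:[(250+(u+.5)/3.75-.5,130+(v+.5)/3.75-.5) for u,v in p]
def rect(P,name):
    c,(a,b),ang=cv2.minAreaRect((P[:,:2]*1000).astype(np.float32)); print(name,P.mean(0).round(4),"size",a,b,ang)
    print(np.degrees(np.arctan2(*(np.diff(np.vstack([P,P[:1]]),axis=0)[:,1::-1].T))).round(1))
rect(ray("top",t([(33,88),(390,72),(408,408),(48,428)]),.046),"ext top")
rect(ray("top",t([(678,284),(758,326),(690,456),(606,410)]),.058),"block")
print("ext side",ray("side",s([(325,243),(432,470),(150,560),(64,312)]),.046).round(4).tolist())
print("block side",ray("side",s([(297,62),(285,104+0),(177,92)]),.058).round(4).tolist())
print("clamps top",ray("top",t([(107,375),(42,374),(337,362),(260,355)]),[.07,.058,.07,.058]).round(4).tolist())
print("clamps side",ray("side",s([(377,417),(392,472),(308,272),(317,322)]),[.07,.058,.07,.058]).round(4).tolist())
print("key",ray("top",t([(712,322),(675,412)]),.108).round(4).tolist())
# lid free edge corners: solve with side & top
E
```

```text
ext top [0.5713 0.3008 0.046 ] size 199.17088317871094 209.44598388671875 3.873504400253296
[ -86.6 -176.2   93.9    3.9]
block [0.504  0.0318 0.058 ] size 54.87934875488281 84.78605651855469 61.983673095703125
[-117.1  152.6   62.   -29.3]
ext side [[0.4839, 0.1957, 0.046], [0.4712, 0.3977, 0.046], [0.6654, 0.4127, 0.046], [0.6785, 0.2053, 0.046]]
block side [[0.456, 0.0267, 0.058], [0.4772, 0.0669, 0.058], [0.5533, 0.0322, 0.058]]
clamps top [[0.4959, 0.3618, 0.07], [0.4963, 0.4007, 0.058], [0.505, 0.2309, 0.07], [0.5088, 0.2755, 0.058]]
clamps side [[0.4991, 0.363, 0.07], [0.4998, 0.3989, 0.058], [0.5088, 0.2354, 0.07], [0.5123, 0.2702, 0.058]]
key [[0.5285, 0.0228, 0.108], [0.4785, 0.0431, 0.108]]
```

```bash
cat >> h.py <<'E'
C=np.array([.572,.302]);YAW=np.radians(3.8)
def ext(p):
    c,s=np.cos(YAW),np.sin(YAW);return np.array([C[0]+c*p[0]-s*p[1],C[1]+s*p[0]+c*p[1],p[2]])
def down(a):  # tool pointing down, closing axis (y) at world angle a (rad)
    y=np.array([np.cos(a),np.sin(a),0]);z=np.array([0,0,-1.]);return np.column_stack([np.cross(y,z),y,z])
def proj(n,P):
    c=arm.get_calibration(n);T=np.linalg.inv(np.array(c["cam_to_world"]));p=T[:3,:3]@P+T[:3,3];q=np.array(c["intrinsics"])@p;return q[:2]/q[2]
E
python3 - <<'E'
from h import *
for d in range(35,80,5):
    t=np.radians(d);o=[]
    for s in(1,-1):
        P=ext([.085-.131*np.cos(t)+.003*np.sin(t),s*.098,.049+.131*np.sin(t)+.003*np.cos(t)])
        a=proj("top",P);b=proj("side",P);o+=[(a-[228,140])*4.5,(b-[250,130])*3.75]
    print(d,np.round(o).astype(int).tolist())
# reachability: closing axis along ext x and along key normal
for nm,p in(("press",ext([-.031,0,.06])),("cl",ext([-.072,.065,.12])),("cr",ext([-.072,-.065,.12])),("key",[.504,.032,.064])):
    for a in(0,90,62.2,-117.8,-90,180):
        q=arm.solve_ik(p,down(np.radians(a)));print(nm,a,None if q is None else np.round(q,0))
E
```

```text
35 [[26, 279], [326, 429], [386, 260], [225, 199]]
40 [[23, 265], [316, 424], [385, 246], [215, 193]]
45 [[20, 249], [304, 420], [384, 230], [203, 188]]
50 [[17, 232], [291, 418], [383, 212], [190, 184]]
55 [[14, 213], [276, 416], [382, 194], [177, 181]]
60 [[11, 194], [261, 415], [381, 174], [162, 179]]
65 [[8, 173], [244, 415], [380, 154], [147, 178]]
70 [[6, 152], [227, 416], [379, 133], [131, 178]]
75 [[4, 131], [209, 419], [378, 111], [115, 179]]
press 0 [23. 36. 86. -0. 59. 23.]
press 90 [ 23.  36.  86.  -0.  59. -67.]
press 62.2 [ 23.  36.  86.  -0.  59. -39.]
press -117.8 [ 23.  36.  86.  -0.  59. 141.]
press -90 [ 23.  36.  86.  -0.  59. 113.]
press 180 [  23.   36.   86.   -0.   59. -157.]
cl 0 [31. 31. 83. -0. 66. 31.]
cl 90 [ 31.  31.  83.  -0.  66. -59.]
cl 62.2 [ 31.  31.  83.  -0.  66. -32.]
cl -117.8 [ 31.  31.  83.  -0.  66. 148.]
cl -90 [ 31.  31.  83.  -0.  66. 121.]
cl 180 [  31.   31.   83.   -0.   66. -149.]
cr 0 [19. 27. 92. -0. 61. 19.]
cr 90 [ 19.  27.  92.  -0.  61. -71.]
cr 62.2 [ 19.  27.  92.  -0.  61. -44.]
cr -117.8 [ 19.  27.  92.  -0.  61. 136.]
cr -90 [ 19.  27.  92.  -0.  61. 109.]
cr 180 [  19.   27.   92.   -0.   61. -161.]
key 0 [ -3.  28. 102.  -0.  50.  -3.]
key 90 [ -3.  28. 102.  -0.  50. -93.]
key 62.2 [ -3.  28. 102.  -0.  50. -65.]
key -117.8 [ -3.  28. 102.  -0.  50. 115.]
key -90 [ -3.  28. 102.  -0.  50.  87.]
key 180 None
```

The lid stands at about 46°. I'll close it along its arc, then look with the wrist camera.

```bash
cat >> h.py <<'E'
def fz(): return np.round(arm.current_force(),1)
def press_until(p,R,zmin,F,step=.001,feed=.05):
    p=np.array(p,float)
    while p[2]>zmin:
        p[2]-=step;arm.move_l(p,R,feed=feed)
        if arm.current_force()[2]>F:break
    return p
E
python3 - <<'E'
from h import *
R=down(YAW)
def pt(d,L=.116,o=.003):
    t=np.radians(d);return ext([.085-L*np.cos(t)+o*np.sin(t)+.0135,0,.049+L*np.sin(t)+o*np.cos(t)])
arm.grip(0.0)
p=pt(57);arm.move_to(p+[0,0,.1],R);arm.move_l(p,R,feed=.25)
for d in range(50,2,-5):
    arm.move_l(pt(d),R,feed=.12)
print(fz(),arm.current_t())
arm.move_l(pt(1),R,feed=.05);print(fz())
p=press_until(pt(1),R,.046,15);print(fz(),p,arm.current_ee_pos())
arm.move_l(p+[0,0,.03],R,feed=.2);arm.grip(.05)
# look over the clamps
w=ext([-.1,0,.24]);arm.move_to(w,down(YAW));
c=arm.get_calibration("wrist");cv2.imwrite("pics/w1.png",arm.snapshot("wrist")[:,:,::-1])
np.savez("w1.npz",K=c["intrinsics"],T=c["cam_to_world"]);print(c,arm.current_t())
E
```

```text
[0.6 0.7 0.1] 7.8
[0.1 0.  0. ]
[-0.2 -0.9  0.2] [0.55460834 0.30084485 0.04502402] [0.55459481 0.30081367 0.04496835]
{'intrinsics': array([[309.70691629,   0.        , 323.59505174],
       [  0.        , 309.70691629, 200.68410471],
       [  0.        ,   0.        ,   1.        ]]), 'cam_to_world': array([[ 9.97760160e-01,  6.40092635e-02,  1.94287644e-02,
         4.67704939e-01],
       [ 6.68922630e-02, -9.53451911e-01, -2.94032104e-01,
         3.78769902e-01],
       [-2.96385908e-04,  2.94673154e-01, -9.55598056e-01,
         4.37158444e-01],
       [ 0.00000000e+00,  0.00000000e+00,  0.00000000e+00,
         1.00000000e+00]])} 12.35
```

View pics/w1.png

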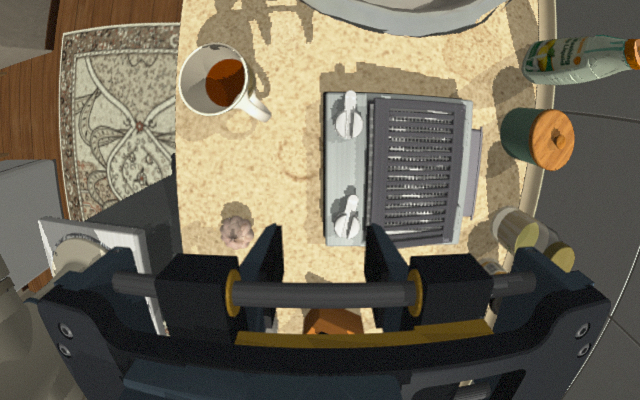

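The wrist image shows the lid apparently down: its front edge is near column 370, and the clamp heads are at (348,122) and (346,228). No force was felt during the press, so I'll check the lid angle and the clamp pose numerically in an enlarged crop.

```bash
cat >> h.py <<'E'
def fproj(P,f):
    d=np.load(f);T=np.linalg.inv(d["T"]);p=(T[:3,:3]@np.array(P)+T[:3,3]).reshape(1,1,3)
    return cv2.fisheye.projectPoints(p,np.zeros(3),np.zeros(3),d["K"],np.zeros(4))[0].ravel()
def fray(pts,z,f):
    d=np.load(f);T=d["T"];u=cv2.fisheye.undistortPoints(np.array(pts,float).reshape(-1,1,2),d["K"],np.zeros(4)).reshape(-1,2)
    D=np.c_[u,np.ones(len(u))]@T[:3,:3].T;return T[:3,3]+D*((np.broadcast_to(z,len(u))-T[2,3])/D[:,2])[:,None]
E
python3 - <<'E'
from h import *
x0,y0,k=315,80,4
a=cv2.imread("pics/w1.png")[y0:y0+150+25,x0:x0+180];a=a[:150];cv2.imwrite("pics/w1c.png",cv2.resize(a,None,fx=k,fy=k,interpolation=cv2.INTER_CUBIC))
print((1),[np.round((fproj(ext(p),"w1.npz")-[x0,y0]+.5)*k) for p in([-.1,.105,.046],[.1,.105,.046],[-.1,-.105,.046],[-.072,.065,.07],[-.072,-.065,.07])])
for d in(0,2,5,10,15,20):
    t=np.radians(d);print(d,[np.round((fproj(ext([.085-.131*np.cos(t)+.003*np.sin(t),s*.098,.049+.131*np.sin(t)+.003*np.cos(t)]),"w1.npz")-[x0,y0]+.5)*k).tolist() for s in(1,-1)])
E
```

```text
1 [array([33., 46.]), array([631.,  80.]), array([ 33., 671.]), array([128., 177.]), array([121., 590.])]
0 [[209.0, 70.0], [190.0, 659.0]]
2 [[212.0, 70.0], [192.0, 665.0]]
5 [[217.0, 69.0], [196.0, 673.0]]
10 [[228.0, 68.0], [206.0, 688.0]]
15 [[244.0, 67.0], [218.0, 703.0]]
20 [[264.0, 66.0], [235.0, 719.0]]
```

View pics/w1c.png

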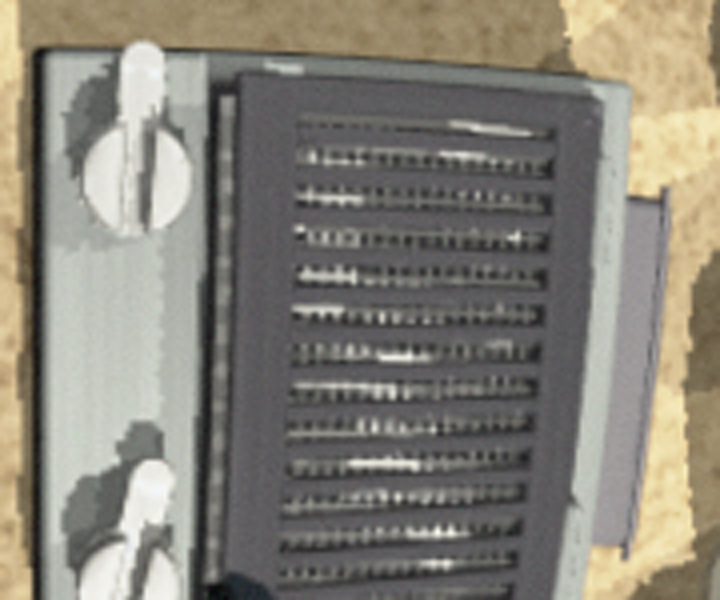

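The lid's front edge is at crop column 237, so the lid is still about 13° open. The right clamp's slot is slightly turned. I'll press straight down near the free edge and log the force.

Run:
```python
from h import *
d=np.load("w1.npz");print("tcp px",fproj(ext([-.1,0,.24]),"w1.npz"))
R=down(YAW);arm.grip(0.0);print("w",arm.current_width())
arm.move_to(ext([-.02,0,.12]),R)
for z in(.1,.09,.085,.08,.075,.07,.066,.062,.058,.055,.053,.052,.051,.05,.049):
    arm.move_l(ext([-.025,0,z]),R,feed=.06);f=fz();print(z,arm.current_ee_pos()[2].round(4),f)
    if f[2]>20:break
cv2.imwrite("pics/side1.png",cv2.resize(arm.snapshot("side")[130:290,220:380,::-1],None,fx=3.7,fy=3.7,interpolation=cv2.INTER_CUBIC))
print(arm.current_t())
```

```text
tcp px [322.1238235  232.13579122]
w 0.00010688135161161262
0.1 0.1 [-0.7  0.5  0.5]
0.09 0.0895 [-0.5  0.9 -0.2]
0.085 0.0847 [1.1 0.3 0.6]
0.08 0.0797 [ 0.2 -0.1 -0.2]
0.075 0.0747 [ 0.9 -0.6  0.2]
0.07 0.0696 [-0.1  0.1 -0.5]
0.066 0.0657 [-0.7  0.5 -0.8]
0.062 0.0617 [-0.3 -0.1  0.8]
0.058 0.0577 [ 0.6 -0.  -0. ]
0.055 0.0548 [ 0.4 -0.5 -0.4]
0.053 0.0529 [-0.1  0.9  0.2]
0.052 0.0519 [-0.3 -0.2  0.6]
0.051 0.0509 [ 0.8  0.  -0.6]
0.05 0.0499 [ 0.5 -0.2 -0.2]
0.049 0.0489 [-0.7  0.4  0.1]
17.9417
```

View pics/side1.png

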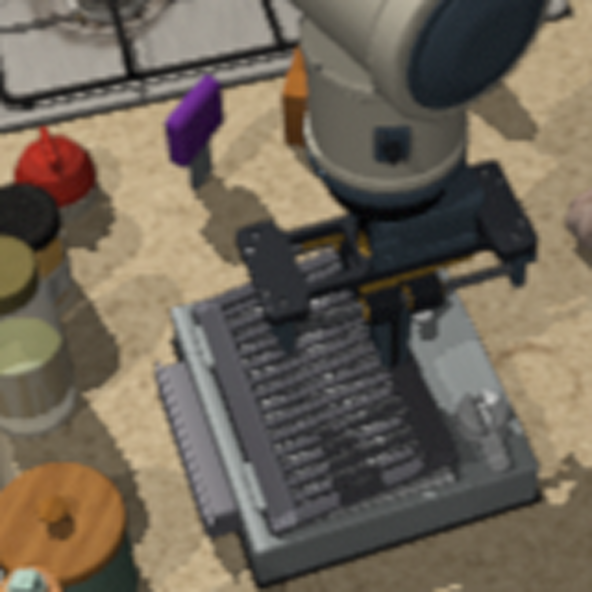

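Still no force. The side crop shows the finger over the lid near (395,360). I'll compare that with where the TCP should project and try going lower.

Run:
```python
from h import *
p=arm.current_ee_pos();print(p)
for dz in(0,.01,.02,.03,.04):print(dz,((proj("side",p+[0,0,dz])-[220,130])*3.7).round())
for d in(0,3,6,10,13,16):
    t=np.radians(d);print(d,[np.round((proj("side",ext([.085-.131*np.cos(t)+.003*np.sin(t),s*.098,.049+.131*np.sin(t)+.003*np.cos(t)]))-[220,130])*3.7).tolist() for s in(1,-1)])
```

```text
[0.54705252 0.30032481 0.04896955]
0 [386. 369.]
0.01 [386. 361.]
0.02 [387. 352.]
0.03 [387. 344.]
0.04 [387. 335.]
0 [[466.0, 473.0], [368.0, 253.0]]
3 [[466.0, 468.0], [368.0, 247.0]]
6 [[466.0, 463.0], [367.0, 242.0]]
10 [[464.0, 456.0], [365.0, 235.0]]
13 [[462.0, 452.0], [363.0, 229.0]]
16 [[460.0, 447.0], [360.0, 224.0]]
```

Run:
```python
from h import *
R=down(YAW)
for z in np.arange(.047,.019,-.002):
    arm.move_l(ext([-.025,0,z]),R,feed=.06);f=np.mean([arm.current_force() for _ in range(5)],0).round(1);print(z.round(3),arm.current_ee_pos()[2].round(4),f)
    if f[2]>10:break
print(arm.current_t())
```

```text
0.047 0.0468 [ 0.9  0.7 -0.4]
0.045 0.0449 [-0.4 -0.1  0.1]
0.043 0.0429 [-0.3 -0.1  0.8]
0.041 0.0408 [ 0.2  0.8 -0.4]
0.039 0.0389 [-0.7 -0.4 -0.2]
0.037 0.0369 [ 0.1 -0.8  0.2]
0.035 0.0349 [0.  0.3 0.3]
0.033 0.0328 [-0.4  0.   0.6]
0.031 0.0308 [-0.5 -0.1  0.3]
0.029 0.0289 [-0.1 -0.2  0.3]
0.027 0.0268 [ 0.7 -0.2  0.6]
0.025 0.0249 [-0.2 -0.5  0.1]
0.023 0.0237 [-2.3 -0.9 12.7]
21.1917
```

Run:
```python
from h import *
s=arm.snapshot("side")[175:275,265:365,::-1]
c=arm.get_calibration("wrist");w=arm.snapshot("wrist")[:,:,::-1];np.savez("w2.npz",K=c["intrinsics"],T=c["cam_to_world"])
cv2.imwrite("pics/w2full.png",w)
s=cv2.resize(s,(400,400),interpolation=cv2.INTER_CUBIC);w=cv2.resize(w[50:300,200:450],(400,400),interpolation=cv2.INTER_CUBIC)
cv2.imwrite("pics/c2.png",np.hstack([s,w]))
print("tcp wrist crop",(fproj(arm.current_ee_pos(),"w2.npz")-[200,50])*1.6+[400,0])
```

```text
tcp wrist crop [595.43739078 290.86673105]
```

View pics/c2.png

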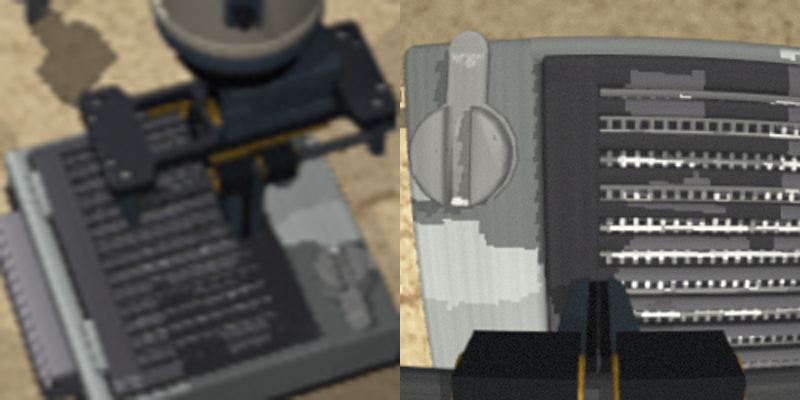

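Now the wrist crop shows the lid flush with the ledge and the fingertip on it at (597,283). So the closed fingertips sit about 28 mm behind the reported TCP. I'll check whether that depends on the opening, since it matters for the key grasp.

Run:
```python
from h import *
R=down(YAW);p=ext([.01,0,.06]);q=arm.current_ee_pos()
arm.move_l([q[0],q[1],.06],R,feed=.25);arm.grip(.035);arm.move_l(p,R,feed=.25)
for z0 in (.035,):
    z=.058
    while z>.02:
        arm.move_l([p[0],p[1],z],R,feed=.15);f=arm.current_force()
        if f[2]>6:break
        z-=.002
    print(arm.current_width(),z,arm.current_ee_pos()[2],f.round(1))
arm.move_l([p[0],p[1],.09],R,feed=.25);print(arm.current_t())
```

```text
0.03468469927420564 0.02199999999999997 0.02363579758405055 [-6.7 -4.1 25.6]
27.75
```

The 28 mm offset is independent of the opening, so true tip z = reported TCP z + 0.028. Next I'll refine the clamps from the wrist pictures, where I read these pixels:
- **w1c:** left head (137.5,179), left tongue end (142,45), right head (131,592), right tongue end (157,462).
- **c2:** left head (464.5,155), left tongue end (467,32).

Run:
```python
from h import *
f=lambda p:[((u+.5)/4-.5+315,(v+.5)/4-.5+80) for u,v in p]
P=fray(f([(137.5,179),(142,45),(131,592),(157,462)]),[.07,.058,.07,.058],"w1.npz")
Q=fray([((u-400+.5)/1.6-.5+200,(v+.5)/1.6-.5+50) for u,v in[(464.5,155),(467,32)]],[.07,.058],"w2.npz")
for n,A in(("L",P[:2]),("R",P[2:]),("L2",Q)):
    d=A[1]-A[0];print(n,A[0].round(4),np.hypot(d[0],d[1]).round(4),np.degrees(np.arctan2(d[1],d[0])).round(1))
c=[ext([-.072,s*.065,.07]) for s in(1,-1)];print(c)
# automatic block measurement: look from above
```

```text
L [0.4987 0.3616 0.07  ] 0.0406 91.0
R [0.508  0.2318 0.07  ] 0.0407 82.1
L2 [0.5019 0.3628 0.07  ] 0.0403 95.7
[array([0.49585049, 0.36208537, 0.07      ]), array([0.5044661 , 0.23237118, 0.07      ])]
```

Run:
```python
from h import *
R=down(YAW)
def look(p,n,a,b):
    arm.move_to(p,R);c=arm.get_calibration("wrist");w=arm.snapshot("wrist")[:,:,::-1]
    np.savez(n+".npz",K=c["intrinsics"],T=c["cam_to_world"]);cv2.imwrite(f"pics/{n}.png",w);return w
w=look([.51,.19,.13],"w3",0,0);v=look([.50,-.06,.16],"w4",0,0)
def box(pts,n,m):
    q=np.array([fproj(p,n) for p in pts]);lo=(q.min(0)-m).astype(int).clip(0);hi=(q.max(0)+m).astype(int);return lo,hi
out=np.zeros((600,800,3),np.uint8);x=0
for im,n,pts,m in((w,"w3.npz",[[.5,.40,.07],[.508,.215,.07]],28),(v,"w4.npz",[[.504+.05,.032+.05,.058],[.504-.05,.032-.05,.058]],12)):
    lo,hi=box(pts,n,m);c=im[lo[1]:hi[1],lo[0]:hi[0]];k=min(600/c.shape[0],400/c.shape[1]);c=cv2.resize(c,None,fx=k,fy=k,interpolation=cv2.INTER_CUBIC)
    out[:c.shape[0],x:x+c.shape[1]]=c;print(n,"lo",lo,"k",k,"x0",x);x+=400
cv2.imwrite("pics/c3.png",out);print(arm.current_t())
```

```text
w3.npz lo [294   0] k 2.9411764705882355 x0 0
w4.npz lo [266  43] k 2.985074626865672 x0 400
29.4583
```

View pics/c3.png

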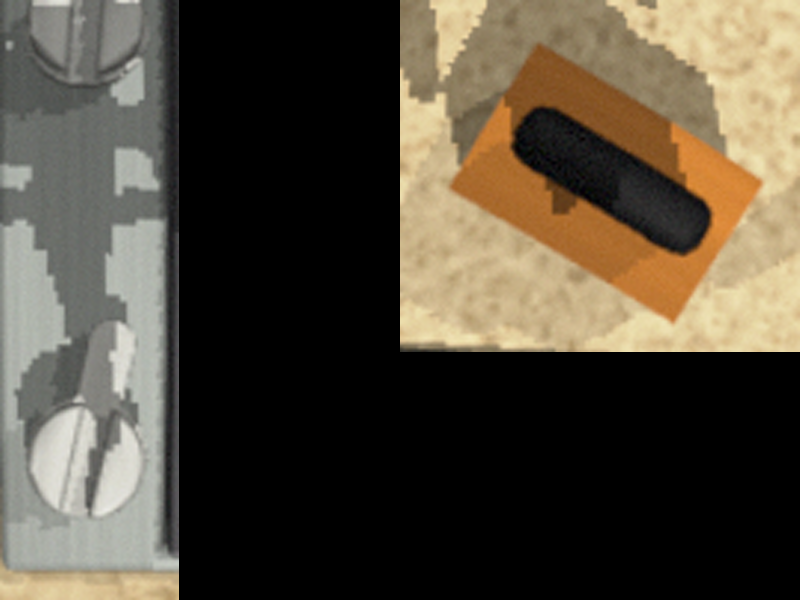

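The composite shows these, in composite pixels:
- **Right clamp:** head at (87,460), slot running (75,507) to (101,408), tongue end at (117,322).
- **Left clamp:** head column about 86.5.
- **Block top corners:** (538,43), (763,183), (674,322), (450,186).
- **Key handle:** axis from (537,135) to (687,225).

Run:
```python
from h import *
f=lambda p:[((u+.5)/2.9412-.5+294,(v+.5)/2.9412-.5) for u,v in p]
g=lambda p:[((u-400+.5)/2.9851-.5+266,(v+.5)/2.9851-.5+43) for u,v in p]
A=fray(f([(87,460),(117,322),(75,507),(101,408),(63,508),(87,405),(86.5,25),(87,75),(86,5)]),[.07,.058]+[.07]*7,"w3.npz")
ang=lambda d:np.degrees(np.arctan2(d[1],d[0])).round(1)
print("R head",A[0].round(4),"tongue",ang(A[1]-A[0]),np.hypot(*(A[1]-A[0])[:2]),"slot",ang(A[3]-A[2]),ang(A[5]-A[4]));print("L",A[6:].round(4).tolist())
B=fray(g([(538,43),(763,183),(674,322),(450,186)]),.058,"w4.npz");print("block",B.mean(0).round(4),[ang(B[(i+1)%4]-B[i]) for i in range(4)],[np.linalg.norm(B[(i+1)%4]-B[i]).round(4) for i in range(4)])
K=fray(g([(537,135),(687,225)]),.108,"w4.npz");print("key",K.mean(0).round(4),ang(K[1]-K[0]))
```

```text
R head [0.5075 0.233  0.07  ] tongue 81.3 0.040290230720954896 slot 79.3 80.7
L [[0.499, 0.3591, 0.07], [0.5002, 0.3436, 0.07], [0.4984, 0.3654, 0.07]]
block [0.5063 0.0297 0.058 ] [np.float64(-27.7), np.float64(-117.6), np.float64(152.2), np.float64(62.4)] [np.float64(0.0852), np.float64(0.0544), np.float64(0.0852), np.float64(0.0543)]
key [0.5058 0.0296 0.108 ] -27.1
```

```bash
cat >> h.py <<'E'
OFF=.0308   # reported TCP z minus key tip z
KX,KY,KA=.5060,.0297,62.4
def insert(xy,slot,ztop,zbot):
    "hover then lower key; returns final tip z"
    R=down(np.radians(slot-90));arm.move_to([*xy,ztop+.010+OFF],R)
    for z in np.linspace(ztop-.001,zbot,4):
        arm.move_l([*xy,z+OFF],R,feed=.08);F=arm.current_force();
        if F[2]>12:break
    print("tip cmd",z.round(4),"act",(arm.current_ee_pos()[2]-OFF).round(4),"F",F.round(1),"t",arm.current_t());return z
E
python3 - <<'E'
from h import *
R=down(np.radians(KA));arm.grip(.055);arm.move_to([KX,KY,.12],R);arm.move_l([KX,KY,.0438],R,feed=.15);print(fz())
arm.grip(0.0);print(arm.current_width(),arm.current_grasp_force(),fz())
arm.move_l([KX,KY,.145],R,feed=.2);print(arm.current_width(),fz(),arm.current_t())
insert((.5078,.2325),81,.070,.061)
E
```

```text
[0.8 0.1 0.5]
0.017657007733154633 29.998407661914825 [-0.7 -0.3  5.3]
0.017577443495901682 [ 0.1 -0.3 -1.6] 32.7833
tip cmd 0.061 act 0.0608 F [ 0.  -0.9 -1.7] t 35.3167
```

```bash
cat >> h.py <<'E'
def turn(slot,end,lim=1.0):
    q0=np.array(arm.current_joint_positions());N=slot-end
    for s in list(np.arange(30,N-5,30))+list(np.arange(N-5,N+17,4)):
        q=q0.copy();q[5]+=s;arm.move_joints(q);T=np.array(arm.current_torque())
        print(round(slot-s,1),"Tz",T[2].round(2),end="; ")
        if abs(T[2])>lim:break
    print("F",fz(),"w",arm.current_width().round(4),"t",arm.current_t());return s
E
python3 - <<'E'
from h import *
turn(81,8,.6)
E
```

```text
51 Tz 0.08; 21 Tz -0.01; 13 Tz -0.04; 9 Tz 0.09; 5 Tz 0.11; 1 Tz 0.09; -3 Tz 0.32; -7 Tz 0.9; Traceback (most recent call last):
  File "<stdin>", line 2, in <module>
  File "h.py", line 44, in turn
    print("F",fz(),"w",arm.current_width().round(4),"t",arm.current_t());return s
                       ^^^^^^^^^^^^^^^^^^^^^^^^^
AttributeError: 'float' object has no attribute 'round'
```

```bash
sed -i 's/arm.current_width().round(4)/arm.current_width()/' h.py
python3 - <<'E'
from h import *
def lift():
    q=np.array(arm.current_joint_positions());q[5]-=7;arm.move_joints(q);print("Tz",np.round(arm.current_torque()[2],2))
    p=arm.current_ee_pos();arm.move_l([p[0],p[1],.085+OFF],feed=.15);print("lifted",fz())
lift()
z=insert((.4988,.362),93,.070,.061)
if z<.062:
    turn(93,8,.6);lift()
    v=arm.snapshot("side");cv2.imwrite("pics/side3.png",v[:,:,::-1]);print(arm.current_width(),arm.current_t())
E
```

```text
Tz 0.05
lifted [ 0.6 -0.1 -0.8]
tip cmd 0.061 act 0.0608 F [-0.5 -0.2 -1.6] t 40.925
63 Tz 0.02; 33 Tz 0.02; 13 Tz 0.06; 9 Tz 0.09; 5 Tz 0.04; 1 Tz -0.0; -3 Tz 0.3; -7 Tz 0.93; F [-1.4  2.2 -2.4] w 0.017747681315795155 t 43.7833
Tz 0.05
lifted [-0.6  0.7 -2. ]
0.017931397962170366 44.4
```

Run:
```python
from h import *
R=down(np.radians(KA));p=arm.current_ee_pos();arm.move_l([p[0],p[1],.12+OFF],feed=.2)
arm.move_to([KX,KY,.09+OFF],R)
for z in(.062,.056,.05,.035,.02,.0135,.0125,.0115,.0105):
    arm.move_l([KX,KY,z+OFF],R,feed=.1);F=arm.current_force();print(z,(arm.current_ee_pos()[2]-OFF).round(4),F.round(1))
    if F[2]>15 or (z>.014 and F[2]>8):break
if z<.015:
    arm.grip(.05);arm.move_l([KX,KY,.14],R,feed=.2);print(arm.current_width())
    arm.move_to([.50,.06,.24],down(YAW));c=arm.get_calibration("wrist");w=arm.snapshot("wrist")[:,:,::-1];cv2.imwrite("pics/w5.png",w)
    t=arm.snapshot("side")[:,:,::-1]
    cv2.imwrite("pics/c5.png",np.vstack([np.hstack([w[0:250,200:520],cv2.resize(t[130:290,250:380],(203,250),interpolation=cv2.INTER_CUBIC)])]))
print(arm.current_t())
```

```text
0.062 0.062 [ 0.1 -0.5 -2.3]
0.056 0.0561 [-0.4  1.  -1.5]
0.05 0.0497 [-0.9  0.  -1.8]
0.035 0.0348 [-0.9 -0.7 -0.8]
0.02 0.0201 [-0.  -0.3 -2.1]
0.0135 0.0135 [-0.1 -0.9 -1.8]
0.0125 0.013 [-2.4 -0.9  9. ]
0.0115 0.0127 [-6.9 -0.4 25.7]
0.05011081458827604
52.3
```

Run:
```python
import cv2,numpy as np
w=cv2.imread("pics/w5.png");t=cv2.imread("pics/side3.png")
s=cv2.imread("pics/c5.png")[:,320:]
a=cv2.resize(w[0:250,240:490],(500,500),interpolation=cv2.INTER_CUBIC);b=cv2.resize(s,(300,370),interpolation=cv2.INTER_CUBIC)
o=np.zeros((500,800,3),np.uint8);o[:,:500]=a;o[:370,500:]=b;cv2.imwrite("pics/f.png",o)
```

```text
(no output)
```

View pics/f.png

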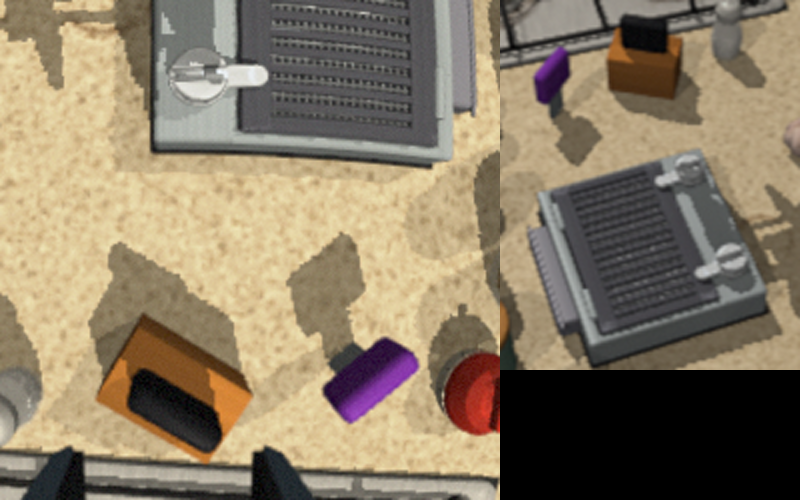

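The lid is flush. Both tongues lie over its front edge, at (245,75) in the wrist crop and at (668,180) and (708,270) in the side crop. The key is seated in the block at (175,410). I'll hand in.

```bash
python3 -c "
from rig import arm
print(arm.sign_off())"
```

```text
the job is handed in; nothing more can be done
None
```

The job is handed in at about 52 s: the lid is shut, both clamps were turned to their stops with the key, the key is back fully down in its block, and the arm touched nothing else that I could see.

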